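Fit the tube carrier to the orbital mixer and fit its spring retaining clip

ROBOT

A 6-joint arm with a two-finger parallel gripper is mounted at the origin on a cart in front of the work surface, level with it; the furniture and walls round the work are solid. World frame = base frame: x ahead of the robot, y to its left, z up, the work surface at z = 0. Lengths are in m, angles in rad, forces in N, time in s.
With the tool pointing down it reaches from about 0.375 to 0.975 m from the base axis. Payload 3.8 kg.
Tool frame: the origin (TCP) lies at the very end of the fingers, on their centre line; the grasp point (between the pads) lies 19 mm behind it; x points along the fingers, y is the direction in which the jaws open and shut, and the axes are right-handed (so a half turn about x gives the same grasp; the last joint's range is limited). The gripper opens to 88 mm and grips with 3 to 60 N. Pads are 18 mm wide; open, the fingers measure 123 mm over their backs; the gripper's body (75 mm by 187 mm) begins 45 mm behind the grasp point.
Start: joints at [1.141, 0.264, 1.604, -0, 1.274, -0.037], TCP at [0.258, 0.624, 0.239] pointing down, gripper open.
Joint ranges: [-2.63, 2.63], [-0.94, 2.18], [0.31, 2.57], [-1.31, 4.45], [0, 2.66], [-2.55, 2.55]. Speed limits (rad/s): [2.57, 2.57, 3.14, 3.14, 3.14, 3.14].

INTERFACE

Orientations are given as a rotation vector (axis times angle).
In Python, from bench import ctrl, imaging gives the robot as it stands.
- The arm moves only by the tool jog_arm, never from a script. Its arguments are lists of equal length, an entry for each row: "delta_pos": the shift along the world's x, y, z in cm, a list of three; "turn": the turn about the world's z in rad; "gripper": the finger opening in cm, from 0 to 8.81. In form: {"delta_pos": [[x, y, z], ...], "turn": [turn, ...], "gripper": [gripper, ...]}. A call has 1 to 5 rows; each row shifts and turns the pose as measured when the row begins; what a row does not reach is not made up. A row lasts 1/10 s, in which the tool goes at most 50 mm and 8.59 degrees, less where a joint would pass 70% of its speed; a pose out of reach is approached as far as the arm can. A call is refused whole if a number of a shift passes 5 or a number of a turn 0.15, either way. A call with a gripper value outside its range is refused whole. The fingers move at their own pace and stop on an object; "newtons" is the grip in N (left out, the last holds). Time passes only in rows, so rows that do not move let the fingers close. It gives the time, the measured TCP pose, the force and the opening at its end, in the units of the state.
- ctrl.get_obs(): the state, without advancing time (a new reading comes with each control period).
- imaging.get_image(name): name is "scene" or "top"; returns a dict with "img" (420x560x3 uint8, red, green, blue), "mtx" (3x3 intrinsics, pixels), "dist" ([k1, k2, p1, p2, k3] as OpenCV has them; the pictures are not rectified), "rvec" (rotation vector, rad) and "tvec" (3), from world to camera coordinates, as OpenCV has them. Camera axes: x right, y down, z forward; pixel columns grow to the right and rows downward; lengths in m; the calibration is good to about 2 mm. A picture is of the moment at which its call begins. There is no depth.
- ctrl.close_job(): hands the job in, once; it reports no verdict.
The state is a dict: "time_s": time; "joints": joint angles; "dq": joint speeds; "joint_torque": joint torques, N m; "eef_pos": TCP position; "tcp_rot": TCP orientation; "contact_force": force on the tool from outside, world axes, zero at the start; "torque": the same for the moment, N m; "width": opening from 0.0 (shut) to 1.0 (fully open).
Only numpy, scipy, OpenCV 4.12 (cv2) and the standard library are available. Lean on these libraries where they do the work, as an engineer would, in place of code of your own. Each camera call takes 0.05 s, during which the arm holds its last target. There are 200 camera calls.

TASK

Put the blue tube carrier on the mixer's steel spindle, all the way down on the drive plate, then lock it there: push the orange spring clip sideways into the spindle groove just above the carrier's hub until it snaps in and sits fully home round the groove. The drive floats on soft rubber and gives way as you press: go by feel, and never shove it more than 18 mm off its centre or its mounts will tear. Let go of everything, leave carrier and clip in place, and do not disturb the bottles, the pipette or the sample tube round about.

Things in the scene. Friction and masses are not known exactly. Their poses are not given: they have to be found in the camera images.
- carrier_hub (a point): Tube carrier, loose, about 0.25 kg: blue disc, diameter 110, 22 high, with a light-grey hub (outer diameter 46) standing 28 above it; 50 high in all. A round hole, diameter 27, runs through along its axis. This point: on the axis, 42 above the underside, 8 below the hub's top; z up along the axis. Grasp the hub across its 46 mm.
- clip_grip (a point): Orange spring clip, loose, lying flat, 5 thick, 51 long, 30 wide: a C-shaped eye and behind it an upright finger tab (18 long along x, 10 thick across y, top 37 above the clip's underside). This point: middle of the tab, 26 above the underside. x points from the tab to the eye's open mouth (push that way), z up. Pinch the tab across its 10 mm.
- clip_eye (a point): Centre of the clip's eye, half-way up its 5 mm thickness; 28 in front of clip_grip along x and 23.5 below it; same axes. It fits a core of diameter 16, but its mouth is only 10.4 wide: the jaws must spread, which takes a push of about 10 to 15 N, and snap shut behind the core. Jaw tips reach 13 in front of this point and meet the core when it is 15 short of the core's axis.
- clip_jaw_l (a joint): Spread of the clip's left jaw, rad: 0 closed (at rest), about 0.14 as it passes over the groove's core; springs back to nearly 0 when seated.
- clip_jaw_r (a joint): The same for the right jaw.
- spindle_groove (a point): Steel spindle of the mixer, upright, diameter 24, with a groove (core diameter 16, open all round: push the clip in from any side). This point: on the axis, in the middle of the 7 mm gap between the seated carrier's hub top (3.5 below) and the spindle's head (underside 3.5 above, bevelled top 13.5 above). z up.
- drive_plate (a point): Mixer: white box 130 x 130 x 48 high, fixed on the bench, with black rubber bellows and an aluminium drive plate (diameter 60). This point: centre of the plate's top face, 68 above the bench, 53.5 below spindle_groove. Plate and spindle float together on rubber: pushed sideways they give way (about 1.1 N for each mm, in any direction) and spring back. They do not turn or sink.
- drive_rest (a point): Fixed point of the mixer where drive_plate stands when nothing pushes it. The drive must never be shoved more than 18 mm sideways from here (about 20 N).
- serum_a_mid (a point): Small white bottle with green cap, 40 x 41 x 70, bystander; its middle.
- serum_b_mid (a point): Small white bottle with yellow cap, 40 x 41 x 70, bystander; its middle.
- pipette_a: White and grey pipette lying on the right-hand bench, 46 x 270 x 30, bystander.
- loose_tube_0: Sample tube with red cap lying on the right-hand bench, 17 x 92, bystander.

How it is judged:
On the way, in this order (a step that is already met when the one before it is completed fails the run):
1. the carrier is down on the drive plate, round the spindle (z of carrier_hub in the frame of spindle_groove below -0.0095 m and horizontal distance between carrier_hub and spindle_groove below 0.003 m), for 0.2 s.
2. the clip has snapped home round the groove (horizontal distance between clip_eye and spindle_groove below 0.002 m and z of clip_eye in the frame of spindle_groove between -0.003 and 0.003 m and value of joint each of clip_jaw_l, clip_jaw_r below 0.05 rad), for 0.2 s.
At the end, for the whole second after the job is handed in: The carrier rests on the drive plate (within 2 mm; axis within 3 mm of the spindle's); the clip lies level (0.1 rad) in the groove above the hub, both jaws closed behind the core (below 0.05 rad), its eye within 2 mm of the spindle's axis and 3 mm of the gap's mid-height (all of step 1 and all of step 2 and angle between clip_eye's own z axis and vertical below 0.1 rad); the robot touches nothing.
It fails at once if the floating drive is shoved more than 18 mm off its centre (horizontal distance between drive_plate and drive_rest above 0.018 m).
It fails at once if a bottle, the pipette or the sample tube is disturbed (moved 20 mm) (distance of any of serum_a_mid, serum_b_mid, pipette_a, loose_tube_0 from where it was at the start of the episode above 0.02 m).
It also fails if it takes over 72 s, if anything falls off the work surface, if the arm or the gripper's body presses on something with over 40 N, if the wrist force passes 120 N, or if a joint passes its speed limit or range.

## Working session

There is one attempt and no reset: what is moved stays moved. The work goes in short steps, Python scripts to look and compute and a tool call to move; the robot and the scene stay as the last step left them, time stands still between calls to the robot, and variables do not carry over. Pictures are saved under pics/ and viewed, about 8 in all and at most 12, crops included, and the job is handed in when it is done.

Besides the shell and the picture viewer there is one more tool, called after ">>>" by a JSON object that holds its "fn" and its "kwargs", one argument or row to a line. jog_arm: Moves the arm, as the interface text tells. Its arguments: {"type":"object","properties":{"delta_pos":{"type":"array","items":{"type":"array","items":{"type":"number"}}},"turn":{"type":"array","items":{"type":"number"}},"gripper":{"type":"array","items":{"type":"number"}},"newtons":{"type":"number"}},"required":["delta_pos","turn","gripper"]}

```bash
mkdir -p pics; ls
cat > h.py <<'E'
import numpy as np,cv2
from bench import ctrl,imaging
def get(n): return imaging.get_image(n)
def ray(c,u,v):
    p=cv2.undistortPoints(np.array([[[u,v]]],float),c["mtx"],c["dist"])[0,0]
    R=cv2.Rodrigues(np.array(c["rvec"],float))[0]; t=np.array(c["tvec"],float).ravel()
    return -R.T@t, R.T@np.array([p[0],p[1],1])
def onz(c,u,v,z):
    o,d=ray(c,u,v); return o+d*(z-o[2])/d[2]
def proj(c,P): return cv2.projectPoints(np.array(P,float).reshape(-1,3),np.array(c["rvec"],float),np.array(c["tvec"],float),c["mtx"],c["dist"])[0].reshape(-1,2)
def save(c,f): cv2.imwrite(f,c["img"][:,:,::-1])
E
python3 - <<'E'
from h import *
o=ctrl.get_obs()
print(o)
for n in("scene","top"):
    c=get(n); save(c,f"pics/{n}0.png"); np.savez(f"{n}0.npz",**c); print(n,ray(c,280,210))
E
```

```text
pics
{'time_s': 0.0, 'joints': array([ 1.14108196e+00,  2.64783681e-01,  1.60533234e+00, -1.74708818e-05,
        1.27369883e+00, -3.68763088e-02]), 'dq': array([ 0.00088871, -0.00172153, -0.00082818,  0.00110757,  0.00240831,
        0.00021094]), 'joint_torque': array([-2.32882710e-03, -5.02119470e+01, -3.56864870e+01,  7.24459905e-02,
        2.94537877e-02, -1.35129676e-04]), 'eef_pos': array([0.2581011 , 0.62295522, 0.23738993]), 'tcp_rot': array([ 0.30648189,  1.54923724, -0.30990224]), 'contact_force': array([-0.19599434,  0.38699628, -0.80075813]), 'torque': array([-0.0073459 , -0.05980731,  0.02623439]), 'width': 1.0005323361188452}
scene (array([ 0.45410638, -0.92075067,  1.25446608]), array([ 0.0505072 ,  0.60826565, -0.79253753]))
top (array([ 0.49028917, -0.01062654,  1.24691909]), array([ 0.04859089, -0.01207082, -0.99883051]))
```

View pics/scene0.png

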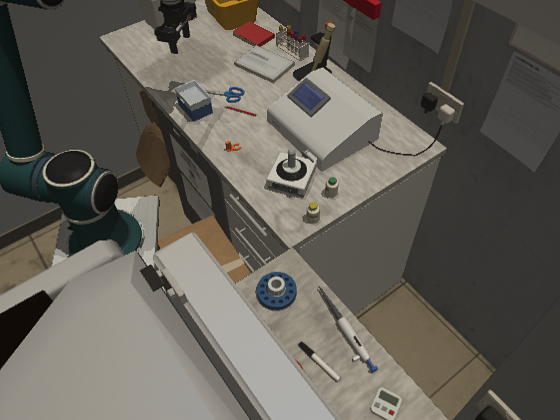

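View pics/top0.png

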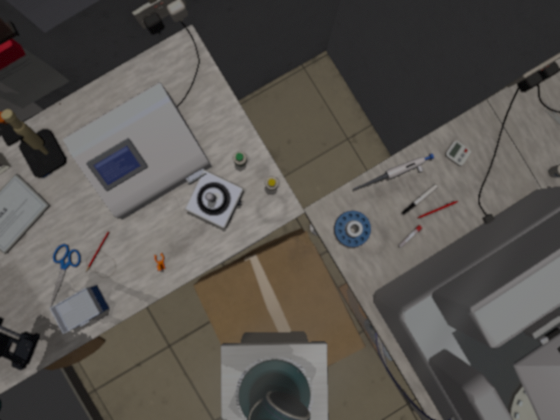

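The scene view shows the carrier at (276,290), the mixer spindle at (291,158), the clip at (232,146) and the bottles at (313,211) and (332,186). In the top view the carrier is at (352,229), the spindle at (211,198) and the clip at (160,262). Next I'll measure them by colour.

Run:
```python
from h import *
C={n:dict(np.load(f"{n}0.npz")) for n in("scene","top")}
def comp(c,m,near,r):
    m=m.astype(np.uint8); yy,xx=np.mgrid[:420,:560]
    m[(xx-near[0])**2+(yy-near[1])**2>r*r]=0
    return m
for n,near,rc,cn,rr in(("scene",(276,290),30,(232,146),15),("top",(352,229),28,(160,262),15)):
    c=C[n]; hsv=cv2.cvtColor(c["img"],cv2.COLOR_RGB2HSV); H,S,V=[hsv[...,i].astype(int) for i in range(3)]
    m=comp(c,(H>95)&(H<125)&(S>110),near,rc)
    pts=cv2.findNonZero(m); hull=cv2.convexHull(pts); e=cv2.fitEllipse(hull); print(n,"disc",e,[onz(c,*e[0],z).round(4) for z in(0.011,.022)])
    m=comp(c,((H<16)&(S>140)&(V>60)),cn,rr); pts=cv2.findNonZero(m).reshape(-1,2)
    print("clip",len(pts),pts.mean(0),cv2.minAreaRect(pts),onz(c,*pts.mean(0),0.005))
    a,b=(155,110) if n=="scene" else (140,0)
big=lambda im,x,y,w,h,k:cv2.resize(im[y:y+h,x:x+w],None,fx=k,fy=k,interpolation=cv2.INTER_CUBIC)
s,t=C["scene"]["img"],C["top"]["img"]
A=np.hstack([big(s,215,131,33,30,12),big(t,143,247,33,30,12)])
B=np.hstack([big(s,258,140,66,40,6),big(t,179,178,66,40,6)])
im=np.vstack([A,B]); print(im.shape); cv2.imwrite("pics/crop0.png",im[:,:,::-1])
```

```text
scene disc ((276.117431640625, 289.315673828125), (34.695953369140625, 39.03615188598633), 87.72676849365234) [array([ 0.4922, -0.2405,  0.011 ]), array([ 0.4918, -0.2465,  0.022 ])]
clip 83 [231.03614458 146.02409639] ((233.0, 145.5), (9.0, 14.0), 90.0) [0.3957218  0.33871373 0.005     ]
top disc ((352.1767578125, 228.51388549804688), (33.982139587402344, 34.32572555541992), 106.05048370361328) [array([ 0.4915, -0.242 ,  0.011 ]), array([ 0.4915, -0.2399,  0.022 ])]
clip 76 [160.17105263 262.90789474] ((160.20755004882812, 261.7264099121094), (14.422857284545898, 8.51635456085205), 74.05460357666016) [0.39717577 0.33563219 0.005     ]
(600, 792, 3)
```

View pics/crop0.png

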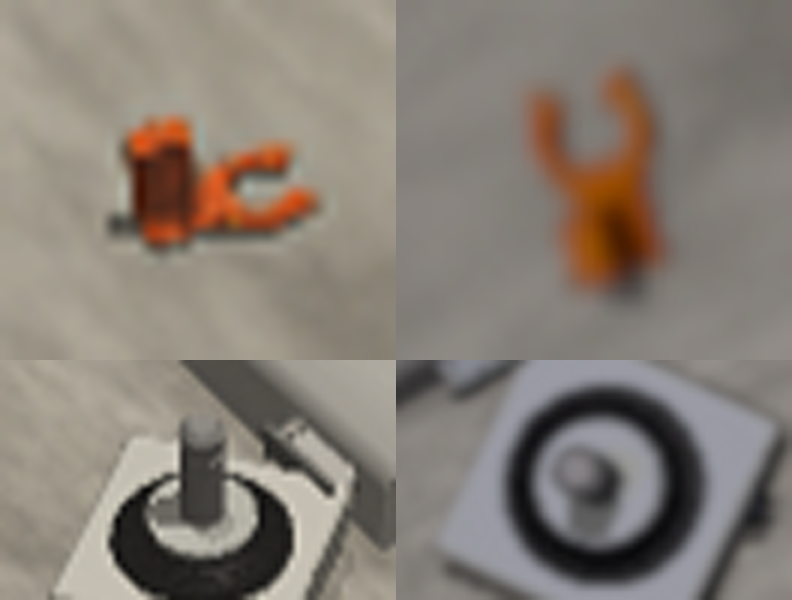

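Run:
```python
from h import *
C={n:dict(np.load(f"{n}0.npz")) for n in("scene","top")}
s,t=C["scene"],C["top"]
def tri(a,b):
    (o,d),(p,e)=ray(s,*a),ray(t,*b)
    k=np.linalg.lstsq(np.c_[d,-e],p-o,rcond=None)[0]; A=o+d*k[0];B=p+e*k[1]
    return ((A+B)/2).round(4),np.linalg.norm(A-B).round(4)
print("head tri",tri((291.8,150.8),(210.2,196)))
print("head z.133",onz(s,291.8,150.8,.133),onz(t,210.2,196,.135))
for n,near,r in(("scene",(291,167),18),("top",(213.5,198),19)):
    c=C[n]; V=c["img"].max(2); yy,xx=np.mgrid[:420,:560]
    m=((V<70)&((xx-near[0])**2+(yy-near[1])**2<r*r)).astype(np.uint8)
    k,l,st,_=cv2.connectedComponentsWithStats(m); i=1+st[1:,4].argmax()
    e=cv2.fitEllipse(cv2.convexHull(cv2.findNonZero((l==i).astype(np.uint8)))); print(n,"ring",e,[onz(c,*e[0],z).round(4) for z in(.05,.06,.068)])
print("screen",[tri(a,b) for a,b in(((288,97),(87,162)),((302,78),(130,140)),((330,92),(147,162)),((315,115),(100,188)))])
print("caps",tri((313,207),(271,184)),tri((332,182),(240,158)))
# clip
print("eye top",onz(t,159.4,258.25,.0025),"tips",onz(t,158.4,253.7,.005))
q=lambda x,y:(215+x/12,131+y/12)
print("eye scene",onz(s,*q(262,188),.0025),"tips",onz(s,*q(290,155),.004),onz(s,*q(312,205),.004))
print("tabtop scene",onz(s,*q(160,135),.037),"tab base",onz(s,*q(165,235),.0))
```

```text
head tri (array([0.5861, 0.1641, 0.1337]), np.float64(0.002))
head z.133 [0.58718234 0.16481511 0.133     ] [0.58493708 0.16396549 0.135     ]
scene ring ((291.25531005859375, 169.2693328857422), (21.605436325073242, 30.085702896118164), 89.71826934814453) [array([0.585 , 0.1634, 0.05  ]), array([0.5839, 0.1544, 0.06  ]), array([0.583 , 0.1472, 0.068 ])]
top ring ((213.20794677734375, 198.51878356933594), (31.585529327392578, 31.86237907409668), 40.022979736328125) [array([0.5847, 0.1686, 0.05  ]), array([0.5839, 0.1671, 0.06  ]), array([0.5833, 0.1659, 0.068 ])]
screen [(array([0.6584, 0.5375, 0.0436]), np.float64(0.0798)), (array([0.6717, 0.3236, 0.2915]), np.float64(0.0675)), (array([0.694 , 0.3027, 0.2349]), np.float64(0.0613)), (array([ 0.679 ,  0.546 , -0.0702]), np.float64(0.0919))]
caps (array([ 6.276e-01, -1.000e-04,  5.310e-02]), np.float64(0.0062)) (array([0.7031, 0.0893, 0.0548]), np.float64(0.0028))
eye top [0.41094443 0.33861824 0.0025    ] tips [0.42473031 0.3408988  0.005     ]
eye scene [0.41548209 0.33549638 0.0025    ] tips [0.42438419 0.34640167 0.004     ] [0.42947919 0.32524978 0.004     ]
tabtop scene [0.38895997 0.32572274 0.037     ] tab base [0.38652217 0.32259588 0.        ]
```

Run:
```python
from h import *
R=cv2.Rodrigues(ctrl.get_obs()["tcp_rot"])[0]; print(R.round(3))
C={n:dict(np.load(f"{n}0.npz")) for n in("scene","top")}
s,t=C["scene"],C["top"]
def tri(a,b):
    (o,d),(p,e)=ray(s,*a),ray(t,*b)
    k=np.linalg.lstsq(np.c_[d,-e],p-o,rcond=None)[0]; A=o+d*k[0];B=p+e*k[1]
    return ((A+B)/2).round(4),np.linalg.norm(A-B).round(4)
print([tri(a,b) for a,b in(((288,97),(100,188)),((302,78),(87,162)),((330,92),(130,140)),((315,115),(147,162)))])
```

```text
[[-0.001  0.383  0.924]
 [-0.002  0.924 -0.383]
 [-1.    -0.002 -0.   ]]
[(array([0.6159, 0.4899, 0.0741]), np.float64(0.0036)), (array([0.6721, 0.4929, 0.1516]), np.float64(0.0159)), (array([0.735 , 0.3662, 0.1828]), np.float64(0.0081)), (array([0.6864, 0.3438, 0.1091]), np.float64(0.0036))]
```

>>> {"fn": "jog_arm", "kwargs": {
  "delta_pos": [
    [1.3, -4.8, 0],
    [1.3, -4.8, 0],
    [1.3, -4.8, 0],
    [1.3, -4.8, 0],
    [1.3, -4.8, 0]
  ],
  "turn": [0, 0, 0, 0, 0],
  "gripper": [8.8, 8.8, 8.8, 8.8, 8.8]
}}

```text
time_s: 0.6
eef_pos: [0.3203, 0.3828, 0.2321]
tcp_rot: [0.296, 1.553, -0.307]
contact_force: [0.3, -0.4, 0.0]
width: 0.998
```

>>> {"fn": "jog_arm", "kwargs": {
  "delta_pos": [
    [1.3, -4.8, 0],
    [1.3, -4.8, 0],
    [1.3, -4.8, 0],
    [1.3, -4.8, 0],
    [1.3, -4.8, 0]
  ],
  "turn": [0, 0, 0, 0, 0],
  "gripper": [8.8, 8.8, 8.8, 8.8, 8.8]
}}

```text
time_s: 1.1
eef_pos: [0.382, 0.1408, 0.2302]
tcp_rot: [0.292, 1.553, -0.305]
contact_force: [0.9, 0.6, 0.2]
width: 0.998
```

>>> {"fn": "jog_arm", "kwargs": {
  "delta_pos": [
    [1.3, -4.8, 0],
    [1.3, -4.8, 0],
    [1.3, -4.8, 0],
    [1.3, -4.8, 0],
    [1.3, -4.8, 0]
  ],
  "turn": [0, 0, 0, 0, 0],
  "gripper": [8.8, 8.8, 8.8, 8.8, 8.8]
}}

```text
time_s: 1.6
eef_pos: [0.4438, -0.1016, 0.2297]
tcp_rot: [0.293, 1.551, -0.304]
contact_force: [1.0, 1.4, 1.3]
width: 1.0
```

>>> {"fn": "jog_arm", "kwargs": {
  "delta_pos": [
    [1.6, -4.6, 0],
    [1.6, -4.6, 0],
    [1.5, -4.5, 0],
    [0, 0, -4],
    [0, 0, -4]
  ],
  "turn": [0, 0, 0, 0, 0],
  "gripper": [8.8, 8.8, 8.8, 8.8, 8.8]
}}

```text
time_s: 2.1
eef_pos: [0.4954, -0.2534, 0.1534]
tcp_rot: [0.295, 1.536, -0.315]
contact_force: [-0.3, -0.4, -1.0]
width: 0.996
```

>>> {"fn": "jog_arm", "kwargs": {
  "delta_pos": [
    [0, 0, -3.5],
    [0, 0, 0]
  ],
  "turn": [0, 0],
  "gripper": [8.8, 8.8]
}}

```text
time_s: 2.3
eef_pos: [0.4911, -0.2525, 0.1111]
tcp_rot: [0.3, 1.546, -0.315]
contact_force: [-0.2, 0.4, -0.3]
width: 1.0
```

Run:
```python
from h import *
for n in("scene","top"):
    c=get(n); np.savez(f"{n}1.npz",**c)
    if n=="scene": save({"img":cv2.resize(c["img"][235:345,206:346],None,fx=5,fy=5)},"pics/s1.png")
print(ctrl.get_obs()["eef_pos"])
```

```text
[ 0.49462371 -0.25407967  0.11632479]
```

View pics/s1.png

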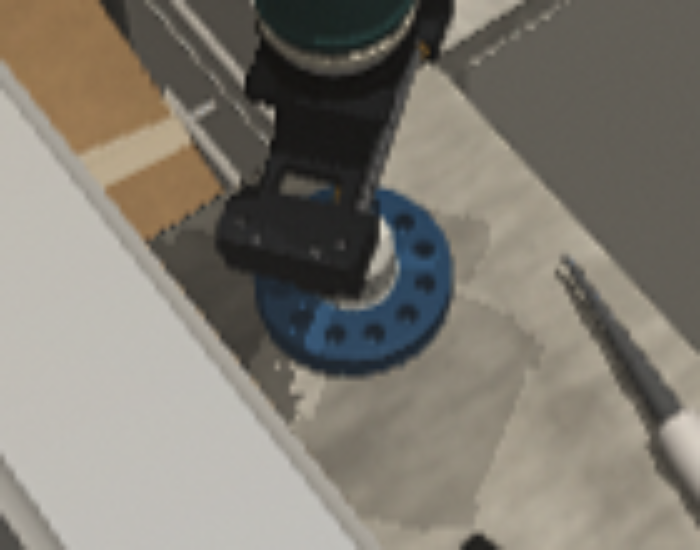

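>>> {"fn": "jog_arm", "kwargs": {
  "delta_pos": [
    [-0.2, 1.2, 0],
    [0, 0, -4],
    [0, 0, -3.2],
    [0, 0, 0]
  ],
  "turn": [0, 0, 0, 0],
  "gripper": [8.8, 8.8, 8.8, 8.8]
}}

```text
time_s: 2.8
eef_pos: [0.5004, -0.2428, 0.0548]
tcp_rot: [0.292, 1.519, -0.318]
contact_force: [-0.8, 0.4, -0.2]
width: 0.995
```

>>> {"fn": "jog_arm", "kwargs": {
  "delta_pos": [
    [0, 0, 0]
  ],
  "turn": [0],
  "gripper": [8.8]
}}

```text
time_s: 2.9
eef_pos: [0.5019, -0.2427, 0.0571]
tcp_rot: [0.291, 1.516, -0.318]
contact_force: [0.8, -0.2, 0.4]
width: 0.998
```

>>> {"fn": "jog_arm", "kwargs": {
  "delta_pos": [
    [0, 0, 0]
  ],
  "turn": [0],
  "gripper": [8.8]
}}

```text
time_s: 3.0
eef_pos: [0.5031, -0.2429, 0.0595]
tcp_rot: [0.289, 1.513, -0.318]
contact_force: [-0.4, 0.1, -0.2]
width: 0.999
```

Run:
```python
from h import *
for i in range(3):
    o=ctrl.get_obs(); R=cv2.Rodrigues(o["tcp_rot"])[0]
    print(o["time_s"],o["joints"].round(4),o["dq"].round(3),o["eef_pos"].round(4),R[:,0].round(4),np.arctan2(R[1,1],R[0,1]))
    print(o["joint_torque"].round(2)); get("top")
```

```text
3.0 [-0.4899  0.2022  2.0413 -0.0096  0.8587 -1.6653] [ 0.008 -0.028 -0.027  0.002  0.01   0.003] [ 0.5031 -0.2429  0.0595] [ 0.0314 -0.025  -0.9992] 1.1812866850010366
[-1.000e-02 -3.991e+01 -2.904e+01 -4.000e-02 -1.400e-01 -0.000e+00]
3.05 [-0.49    0.2018  2.0405 -0.0095  0.8582 -1.6653] [-0.004  0.003 -0.005 -0.001 -0.013 -0.002] [ 0.5038 -0.2433  0.06  ] [ 0.0328 -0.0257 -0.9991] 1.1811749899582542
[-2.000e-02 -3.901e+01 -2.790e+01 -6.000e-02  3.000e-02  0.000e+00]
3.1 [-0.4902  0.2022  2.0406 -0.0096  0.8578 -1.6653] [-0.005  0.008  0.006 -0.001 -0.006 -0.   ] [ 0.5037 -0.2434  0.0598] [ 0.0328 -0.0258 -0.9991] 1.181082851453291
[ 1.000e-01 -4.009e+01 -2.884e+01 -3.000e-02 -5.000e-02  0.000e+00]
```

>>> {"fn": "jog_arm", "kwargs": {
  "delta_pos": [
    [0, 0, 0]
  ],
  "turn": [0],
  "gripper": [8.8]
}}

```text
time_s: 3.25
eef_pos: [0.5038, -0.2436, 0.0603]
tcp_rot: [0.289, 1.511, -0.319]
contact_force: [-0.1, -0.1, 0.4]
width: 0.998
```

>>> {"fn": "jog_arm", "kwargs": {
  "delta_pos": [
    [0, 0, 0],
    [0, 0, 0],
    [0, 0, 0]
  ],
  "turn": [0, 0, 0],
  "gripper": [8.8, 8.8, 8.8]
}}

```text
time_s: 3.55
eef_pos: [0.5045, -0.2442, 0.0617]
tcp_rot: [0.289, 1.509, -0.32]
contact_force: [-0.9, 0.5, 0.1]
width: 0.999
```

>>> {"fn": "jog_arm", "kwargs": {
  "delta_pos": [
    [0, 0, -1],
    [0, 0, -1]
  ],
  "turn": [0, 0],
  "gripper": [8.8, 8.8]
}}

```text
time_s: 3.75
eef_pos: [0.5057, -0.2449, 0.042]
tcp_rot: [0.288, 1.506, -0.321]
contact_force: [-0.4, 1.1, -0.5]
width: 0.997
```

>>> {"fn": "jog_arm", "kwargs": {
  "delta_pos": [
    [0, 0, -1]
  ],
  "turn": [0],
  "gripper": [8.8]
}}

```text
time_s: 3.85
eef_pos: [0.5055, -0.2449, 0.0308]
tcp_rot: [0.288, 1.506, -0.321]
contact_force: [-0.5, -0.1, -0.3]
width: 0.997
```

>>> {"fn": "jog_arm", "kwargs": {
  "delta_pos": [
    [0, 0, 4],
    [0, 0, 4],
    [0, 0, 0],
    [0, 0, 0],
    [0, 0, 0]
  ],
  "turn": [0, 0, 0, 0, 0],
  "gripper": [8.8, 8.8, 8.8, 8.8, 8.8]
}}

```text
time_s: 4.35
eef_pos: [0.4996, -0.2418, 0.102]
tcp_rot: [0.293, 1.523, -0.317]
contact_force: [0.1, 0.1, -0.7]
width: 0.999
```

>>> {"fn": "jog_arm", "kwargs": {
  "delta_pos": [
    [0, 0, -1.5],
    [0, 0, -1.5],
    [0, 0, -1.5],
    [0, 0, -1.5],
    [0, 0, 0]
  ],
  "turn": [0, 0, 0, 0, 0],
  "gripper": [8.8, 8.8, 8.8, 8.8, 8.8]
}}

```text
time_s: 4.85
eef_pos: [0.4948, -0.2392, 0.0323]
tcp_rot: [0.296, 1.533, -0.315]
contact_force: [-0.3, 0.7, 0.3]
width: 0.997
```

>>> {"fn": "jog_arm", "kwargs": {
  "delta_pos": [
    [-0.3, -0.2, -0.4],
    [0, 0, -0.3],
    [0, 0, 0]
  ],
  "turn": [0, 0, 0],
  "gripper": [8.8, 8.8, 8.8]
}}

```text
time_s: 5.15
eef_pos: [0.4903, -0.2408, 0.0232]
tcp_rot: [0.297, 1.537, -0.315]
contact_force: [-0.0, -0.5, 0.8]
width: 1.002
```

>>> {"fn": "jog_arm", "kwargs": {
  "delta_pos": [
    [0, 0, 0],
    [0, 0, 0],
    [0, 0, 0],
    [0, 0, 0],
    [0, 0, 0]
  ],
  "turn": [0, 0, 0, 0, 0],
  "gripper": [4, 4, 4, 4, 4],
  "newtons": 30
}}

```text
time_s: 5.65
eef_pos: [0.4921, -0.2418, 0.0256]
tcp_rot: [0.296, 1.532, -0.316]
contact_force: [-0.2, -0.3, 0.3]
width: 0.564
```

>>> {"fn": "jog_arm", "kwargs": {
  "delta_pos": [
    [0, 0, 0],
    [0, 0, 0],
    [0, 0, 0]
  ],
  "turn": [0, 0, 0],
  "gripper": [4, 4, 4],
  "newtons": 30
}}

```text
time_s: 5.95
eef_pos: [0.4922, -0.2418, 0.0257]
tcp_rot: [0.296, 1.532, -0.316]
contact_force: [0.0, 0.6, -0.4]
width: 0.52
```

>>> {"fn": "jog_arm", "kwargs": {
  "delta_pos": [
    [0, 0, 2],
    [0, 0, 4],
    [0, 0, 4],
    [0, 0, 4],
    [0, 0, 2]
  ],
  "turn": [0, 0, 0, 0, 0],
  "gripper": [4, 4, 4, 4, 4]
}}

```text
time_s: 6.45
eef_pos: [0.4837, -0.2372, 0.1817]
tcp_rot: [0.301, 1.552, -0.312]
contact_force: [0.7, -0.7, -2.9]
width: 0.517
```

>>> {"fn": "jog_arm", "kwargs": {
  "delta_pos": [
    [0, 0, 1.5],
    [0, 0, 0],
    [0, 0, 0]
  ],
  "turn": [0, 0, 0],
  "gripper": [4, 4, 4]
}}

```text
time_s: 6.75
eef_pos: [0.4842, -0.2375, 0.1994]
tcp_rot: [0.3, 1.548, -0.312]
contact_force: [-0.3, 0.5, -3.4]
width: 0.522
```

>>> {"fn": "jog_arm", "kwargs": {
  "delta_pos": [
    [0.5, 2.0, 0],
    [1.0, 4.0, 0],
    [1.0, 4.0, 0],
    [1.0, 4.0, 0],
    [1.0, 4.0, 0]
  ],
  "turn": [0, 0, 0, 0, 0],
  "gripper": [4, 4, 4, 4, 4]
}}

```text
time_s: 7.25
eef_pos: [0.5239, -0.0556, 0.1894]
tcp_rot: [0.308, 1.561, -0.322]
contact_force: [1.2, -0.8, -3.2]
width: 0.516
```

>>> {"fn": "jog_arm", "kwargs": {
  "delta_pos": [
    [1.0, 4.0, 0],
    [1.0, 4.0, 0],
    [1.0, 4.0, 0],
    [1.0, 4.0, 0],
    [1.0, 3.0, 0]
  ],
  "turn": [0, 0, 0, 0, 0],
  "gripper": [4, 4, 4, 4, 4]
}}

```text
time_s: 7.75
eef_pos: [0.5677, 0.143, 0.1771]
tcp_rot: [0.304, 1.579, -0.326]
contact_force: [0.2, -0.5, -2.7]
width: 0.514
```

>>> {"fn": "jog_arm", "kwargs": {
  "delta_pos": [
    [0.5, 1.5, 0],
    [0.2, 0.8, 0],
    [0, 0, 0],
    [0, 0, 0],
    [0, 0, 0]
  ],
  "turn": [0, 0, 0, 0, 0],
  "gripper": [4, 4, 4, 4, 4]
}}

```text
time_s: 8.25
eef_pos: [0.5713, 0.1674, 0.1697]
tcp_rot: [0.296, 1.59, -0.328]
contact_force: [0.5, -0.3, -2.0]
width: 0.52
```

>>> {"fn": "jog_arm", "kwargs": {
  "delta_pos": [
    [0.3, 0, 1.5],
    [0.3, 0, 1.5],
    [0.3, 0, 1.5],
    [0.3, 0, 1.5],
    [0.2, 0, 1.5]
  ],
  "turn": [0, 0, 0, 0, 0],
  "gripper": [4, 4, 4, 4, 4]
}}

```text
time_s: 8.75
eef_pos: [0.5855, 0.1633, 0.2513]
tcp_rot: [0.299, 1.589, -0.332]
contact_force: [-0.3, -0.3, -3.1]
width: 0.516
```

>>> {"fn": "jog_arm", "kwargs": {
  "delta_pos": [
    [0, 0, -4.0],
    [0, 0, 0],
    [0, 0, 0],
    [0, 0, 0]
  ],
  "turn": [0, 0, 0, 0],
  "gripper": [4, 4, 4, 4]
}}

```text
time_s: 9.15
eef_pos: [0.5912, 0.1639, 0.2227]
tcp_rot: [0.305, 1.575, -0.327]
contact_force: [0.5, -0.2, -3.1]
width: 0.515
```

```bash
cat >> h.py <<'E'
def tilt(r): return cv2.Rodrigues(np.array(r,float))[0][:,0].round(4)
G=np.array([.296,1.532,-.316])
def ctilt(r): return (cv2.Rodrigues(np.array(r,float))[0]@cv2.Rodrigues(G)[0].T@[0,0,1]).round(4)
E
python3 - <<'E'
from h import *
o=ctrl.get_obs(); print(o["eef_pos"],tilt(o["tcp_rot"]),ctilt(o["tcp_rot"]))
S=[]
for n in("scene","top"):
    c=get(n); np.savez(f"{n}2.npz",**c)
    u,v=proj(c,o["eef_pos"]+[0,0,-.05])[0].astype(int); S.append(cv2.resize(c["img"][v-35:v+35,u-45:u+45],None,fx=4.4,fy=6))
cv2.imwrite("pics/c2.png",np.hstack(S)[:,:,::-1])
E
```

```text
[0.59120966 0.1638561  0.22273169] [-0.0295 -0.0086 -0.9995] [ 0.0434 -0.0073  0.999 ]
```

View pics/c2.png

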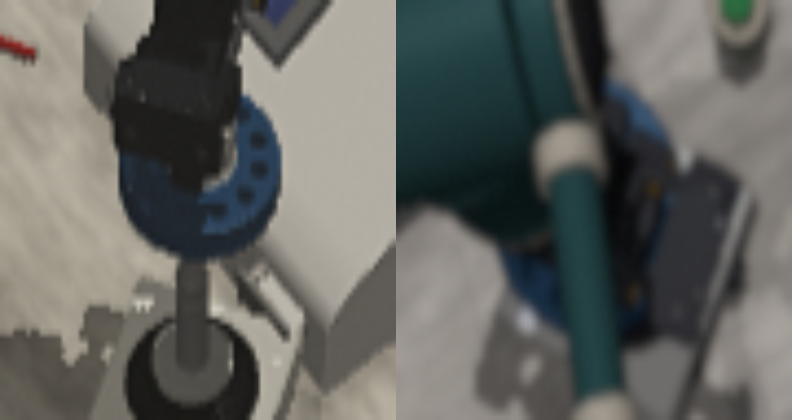

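>>> {"fn": "jog_arm", "kwargs": {
  "delta_pos": [
    [-0.3, 0, 1.5],
    [-0.3, 0, 1.5],
    [0, 0, -4],
    [0, 0, 0],
    [0, 0, 0]
  ],
  "turn": [0, 0, 0, 0, 0],
  "gripper": [4, 4, 4, 4, 4]
}}

```text
time_s: 9.75
eef_pos: [0.5884, 0.1652, 0.224]
tcp_rot: [0.308, 1.564, -0.322]
contact_force: [1.0, 0.5, -1.7]
width: 0.52
```

>>> {"fn": "jog_arm", "kwargs": {
  "delta_pos": [
    [-0.3, 0, 1.5],
    [-0.3, 0, 1.5],
    [0, 0, -4],
    [0, 0, 0],
    [0, 0, 0]
  ],
  "turn": [0, 0, 0, 0, 0],
  "gripper": [4, 4, 4, 4, 4]
}}

```text
time_s: 10.25
eef_pos: [0.5864, 0.1666, 0.2292]
tcp_rot: [0.312, 1.551, -0.317]
contact_force: [0.6, 0.5, -2.2]
width: 0.519
```

Run:
```python
from h import *
o=ctrl.get_obs(); print(o["eef_pos"],tilt(o["tcp_rot"]),ctilt(o["tcp_rot"]))
```

```text
[0.58638659 0.16656105 0.22917773] [-0.0035 -0.0021 -1.    ] [ 0.0174 -0.0138  0.9998]
```

>>> {"fn": "jog_arm", "kwargs": {
  "delta_pos": [
    [-0.2, 0, 1],
    [-0.2, -0.2, 1],
    [0, 0, -4],
    [0, 0, 0],
    [0, 0, 0]
  ],
  "turn": [0, 0, 0, 0, 0],
  "gripper": [4, 4, 4, 4, 4]
}}

```text
time_s: 10.75
eef_pos: [0.5869, 0.1654, 0.2231]
tcp_rot: [0.316, 1.538, -0.311]
contact_force: [0.6, -0.9, -2.1]
width: 0.519
```

Run:
```python
from h import *
o=ctrl.get_obs(); e=o["eef_pos"]; print(e,tilt(o["tcp_rot"]),ctilt(o["tcp_rot"]))
c=get("scene"); np.savez("scene3.npz",**c)
hsv=cv2.cvtColor(c["img"],cv2.COLOR_RGB2HSV).astype(int); H,S,V=hsv[...,0],hsv[...,1],hsv[...,2]
p=e+[0,0,-.0257]; u,v=proj(c,p)[0]; yy,xx=np.mgrid[:420,:560]
m=((H>95)&(H<125)&(S>110)&((xx-u)**2+(yy-v)**2<26**2)).astype(np.uint8)
hull=cv2.convexHull(cv2.findNonZero(m)).reshape(-1,2)
# predicted outlines for carrier centred at TCP: hull of two rims
a=np.linspace(0,2*np.pi,60); rim=lambda z:np.c_[p[0]+.055*np.cos(a),p[1]+.055*np.sin(a),0*a+z]
P=cv2.convexHull(proj(c,np.vstack([rim(p[2]),rim(p[2]+.022)])).astype(np.float32)).reshape(-1,2)
print("meas L,R,bottom",hull[:,0].min(),hull[:,0].max()+1,hull[:,1].max()+1,"pred",P[:,0].min(),P[:,0].max(),P[:,1].max())
# spindle column below: grey columns
for z in(.10,.09): 
    u,v=proj(c,[.5855,.1645,z])[0]; v=int(round(v)); print("spindle row",v,"pred col",u,V[v,int(u)-9:int(u)+10])
```

```text
[0.58687912 0.16543655 0.22308498] [ 0.0107  0.0011 -0.9999] [ 0.0032 -0.017   0.9999]
meas L,R,bottom 274 310 145 pred 273.01703 310.17358 148.74162
spindle row 158 pred col 291.3114498430111 [116 117 115 101  94  96  53  58  61  61  60  59  58 111 153 153 167 177
 176]
spindle row 160 pred col 291.32298055492146 [99 48 27 52 71 84 55 59 61 62 60 59 57 68 82 55 60 26 80]
```

Run:
```python
from h import *
a=np.linspace(0,2*np.pi,60)
for f,p in(("scene0",np.array([.4918,-.2413,0])),("top0",np.array([.4918,-.2413,0])),("scene3",np.array([.5869,.1654,.1974]))):
    c=dict(np.load(f+".npz"))
    hsv=cv2.cvtColor(c["img"],cv2.COLOR_RGB2HSV).astype(int); H,S,V=hsv[...,0],hsv[...,1],hsv[...,2]
    u,v=proj(c,p+[0,0,.011])[0]; yy,xx=np.mgrid[:420,:560]
    m=((H>95)&(H<125)&(S>110)&((xx-u)**2+(yy-v)**2<26**2)).astype(np.uint8)
    b=cv2.boundingRect(cv2.findNonZero(m))
    rim=lambda z:np.c_[p[0]+.055*np.cos(a),p[1]+.055*np.sin(a),0*a+z]
    P=proj(c,np.vstack([rim(p[2]),rim(p[2]+.022)]))
    print(f,"meas",b[0],b[0]+b[2],b[1],b[1]+b[3],"pred",P.min(0),P.max(0))
    if f=="scene3": print(hsv[138:152,int(u)].tolist())
```

```text
scene0 meas 257 296 272 307 pred [255.92133886 270.32476789] [295.89639556 309.5594444 ]
top0 meas 335 370 212 246 pred [333.26851594 209.98726829] [370.89444355 246.87367145]
scene3 meas 274 310 121 145 pred [273.02516723 117.59004218] [310.18252855 148.74623606]
[[105, 54, 38], [106, 87, 50], [106, 81, 47], [106, 85, 45], [107, 78, 46], [105, 87, 47], [106, 88, 49], [105, 68, 45], [106, 72, 46], [105, 79, 45], [106, 74, 45], [108, 25, 51], [15, 23, 66], [20, 24, 65]]
```

>>> {"fn": "jog_arm", "kwargs": {
  "delta_pos": [
    [-0.15, -0.1, -1],
    [0, 0, -1],
    [0, 0, -1],
    [0, 0, -1],
    [0, 0, -1]
  ],
  "turn": [0, 0, 0, 0, 0],
  "gripper": [4, 4, 4, 4, 4]
}}

```text
time_s: 11.3
eef_pos: [0.587, 0.1647, 0.1739]
tcp_rot: [0.318, 1.533, -0.309]
contact_force: [-0.4, 0.1, -2.9]
width: 0.517
```

```bash
cat > st.py <<'E'
from h import *
o=ctrl.get_obs(); print(o["time_s"],o["eef_pos"].round(4),"tool",tilt(o["tcp_rot"]),"carr",ctilt(o["tcp_rot"]),o["contact_force"].round(1),o["torque"].round(2),o["width"].round(3))
E
python3 st.py
```

```text
Traceback (most recent call last):
  File "st.py", line 2, in <module>
    o=ctrl.get_obs(); print(o["time_s"],o["eef_pos"].round(4),"tool",tilt(o["tcp_rot"]),"carr",ctilt(o["tcp_rot"]),o["contact_force"].round(1),o["torque"].round(2),o["width"].round(3))
                                                                                                                                                                    ^^^^^^^^^^^^^^^^
AttributeError: 'float' object has no attribute 'round'
```

>>> {"fn": "jog_arm", "kwargs": {
  "delta_pos": [
    [-0.15, 0, -0.5],
    [0, 0, -0.5],
    [0, 0, -0.5]
  ],
  "turn": [0, 0, 0],
  "gripper": [4, 4, 4]
}}

```text
time_s: 11.6
eef_pos: [0.5842, 0.1646, 0.1553]
tcp_rot: [0.317, 1.536, -0.311]
contact_force: [1.3, 1.3, 0.7]
width: 0.521
```

>>> {"fn": "jog_arm", "kwargs": {
  "delta_pos": [
    [0, 0, -0.3],
    [0, 0, -0.3]
  ],
  "turn": [0, 0],
  "gripper": [4, 4]
}}

```text
time_s: 11.8
eef_pos: [0.5848, 0.1653, 0.1492]
tcp_rot: [0.318, 1.535, -0.309]
contact_force: [0.6, 0.6, -2.2]
width: 0.514
```

>>> {"fn": "jog_arm", "kwargs": {
  "delta_pos": [
    [0, 0, -0.3],
    [0, 0, -0.3]
  ],
  "turn": [0, 0],
  "gripper": [4, 4]
}}

```text
time_s: 12.0
eef_pos: [0.5852, 0.1655, 0.1432]
tcp_rot: [0.319, 1.534, -0.309]
contact_force: [-0.5, 1.5, -2.4]
width: 0.514
```

>>> {"fn": "jog_arm", "kwargs": {
  "delta_pos": [
    [0, 0, -0.7],
    [0, 0, -0.7],
    [0, 0, -0.7]
  ],
  "turn": [0, 0, 0],
  "gripper": [4, 4, 4]
}}

```text
time_s: 12.3
eef_pos: [0.5857, 0.1657, 0.1215]
tcp_rot: [0.319, 1.533, -0.308]
contact_force: [-0.2, 1.0, -2.6]
width: 0.514
```

```bash
sed -i 's/o\["width"\].round(3)/round(float(o["width"]),3)/' st.py; python3 st.py
```

```text
12.3 [0.5857 0.1657 0.1215] tool [ 0.016   0.0038 -0.9999] carr [-0.0021 -0.0197  0.9998] [-0.2  1.  -2.6] [ 0.15  0.01 -0.01] 0.514
```

>>> {"fn": "jog_arm", "kwargs": {
  "delta_pos": [
    [0, 0, -0.7],
    [0, 0, -0.7],
    [0, 0, -0.6]
  ],
  "turn": [0, 0, 0],
  "gripper": [4, 4, 4]
}}

```text
time_s: 12.6
eef_pos: [0.5852, 0.1657, 0.099]
tcp_rot: [0.319, 1.534, -0.309]
contact_force: [0.2, 1.5, -2.5]
width: 0.518
```

>>> {"fn": "jog_arm", "kwargs": {
  "delta_pos": [
    [0, 0, -0.3],
    [0, 0, -0.3]
  ],
  "turn": [0, 0],
  "gripper": [4, 4]
}}

```text
time_s: 12.8
eef_pos: [0.5861, 0.1659, 0.0933]
tcp_rot: [0.319, 1.533, -0.308]
contact_force: [-1.3, 0.6, 16.2]
width: 0.516
```

>>> {"fn": "jog_arm", "kwargs": {
  "delta_pos": [
    [0, 0, -0.2]
  ],
  "turn": [0],
  "gripper": [4]
}}

```text
time_s: 12.9
eef_pos: [0.5877, 0.1662, 0.0936]
tcp_rot: [0.32, 1.53, -0.307]
contact_force: [-3.0, 0.1, 7.8]
width: 0.52
```

>>> {"fn": "jog_arm", "kwargs": {
  "delta_pos": [
    [0, 0, 0],
    [0, 0, 0],
    [0, 0, 0],
    [0, 0, 0],
    [0, 0, 0]
  ],
  "turn": [0, 0, 0, 0, 0],
  "gripper": [8.0, 8.0, 8.0, 8.0, 8.0]
}}

```text
time_s: 13.4
eef_pos: [0.59, 0.1659, 0.0962]
tcp_rot: [0.32, 1.525, -0.306]
contact_force: [-0.6, -0.3, 1.2]
width: 0.904
```

>>> {"fn": "jog_arm", "kwargs": {
  "delta_pos": [
    [0, 0, 1],
    [0, 0, 1.5],
    [0, 0, 2],
    [0, 0, 2],
    [0, 0, 2]
  ],
  "turn": [0, 0, 0, 0, 0],
  "gripper": [8.0, 8.0, 8.0, 8.0, 8.0]
}}

```text
time_s: 13.9
eef_pos: [0.5872, 0.165, 0.1837]
tcp_rot: [0.318, 1.531, -0.309]
contact_force: [-0.7, -1.0, 0.2]
width: 0.907
```

>>> {"fn": "jog_arm", "kwargs": {
  "delta_pos": [
    [0, 0, 1.5],
    [0, 0, 1],
    [-2, 1.5, 0.5],
    [-2.5, 2, 0],
    [-2.5, 2, 0]
  ],
  "turn": [0, 0, 0.12, 0.15, 0.15],
  "gripper": [8.0, 8.0, 8.0, 8.0, 8.0]
}}

```text
time_s: 14.4
eef_pos: [0.5213, 0.22, 0.2244]
tcp_rot: [-0.007, 1.544, 0.031]
contact_force: [0.2, 0.1, 1.0]
width: 0.905
```

```bash
python3 st.py
python3 - <<'E'
from h import *
print(np.arctan2(*cv2.Rodrigues(ctrl.get_obs()["tcp_rot"])[0][[1,0],1]))
E
```

```text
14.4 [0.5213 0.22   0.2244] tool [ 0.0267  0.0159 -0.9995] carr [-0.0075 -0.0246  0.9997] [0.2 0.1 1. ] [ 0.01 -0.02  0.01] 0.905
1.595691873411168
```

>>> {"fn": "jog_arm", "kwargs": {
  "delta_pos": [
    [-2.7, 2.2, 0],
    [-2.7, 2.2, 0],
    [-2.7, 2.2, -0.5],
    [-2.7, 2.2, -0.5],
    [-2.0, 1.5, -1]
  ],
  "turn": [0.1, 0.1, 0, 0, 0],
  "gripper": [6, 5, 5, 5, 5]
}}

```text
time_s: 14.9
eef_pos: [0.3887, 0.3267, 0.2079]
tcp_rot: [-0.167, 1.533, 0.2]
contact_force: [0.4, 0.0, 0.3]
width: 0.572
```

>>> {"fn": "jog_arm", "kwargs": {
  "delta_pos": [
    [0, 0, -2],
    [0, 0, -2],
    [0, 0, -2],
    [0, 0, -2],
    [0, 0, -1]
  ],
  "turn": [0, 0, 0, 0, 0],
  "gripper": [5, 5, 5, 5, 5]
}}

```text
time_s: 15.4
eef_pos: [0.3849, 0.3298, 0.1177]
tcp_rot: [-0.171, 1.531, 0.208]
contact_force: [-0.0, -0.6, -0.2]
width: 0.569
```

>>> {"fn": "jog_arm", "kwargs": {
  "delta_pos": [
    [0, 0, 0],
    [0, 0, 0]
  ],
  "turn": [0, 0],
  "gripper": [5, 5]
}}

```text
time_s: 15.6
eef_pos: [0.3841, 0.3292, 0.1168]
tcp_rot: [-0.172, 1.533, 0.207]
contact_force: [0.7, -0.1, 0.3]
width: 0.567
```

```bash
python3 st.py
python3 - <<'E'
from h import *
print(np.arctan2(*cv2.Rodrigues(ctrl.get_obs()["tcp_rot"])[0][[1,0],1]))
S=[]
for n,p in(("scene",[.586,.165,.1]),("scene",[.4,.33,.03]),("top",[.4,.33,.03])):
    c=get(n); np.savez(f"{n}4.npz",**c); u,v=proj(c,p)[0].astype(int)
    S.append(cv2.resize(c["img"][v-32:v+32,u-22:u+22],None,fx=6,fy=6))
cv2.imwrite("pics/c4.png",np.hstack(S)[:,:,::-1])
E
```

```text
15.6 [0.3841 0.3292 0.1168] tool [ 0.0261  0.0254 -0.9993] carr [-0.0054 -0.0298  0.9995] [ 0.7 -0.1  0.3] [0.05 0.01 0.  ] 0.567
1.813210069045901
```

View pics/c4.png

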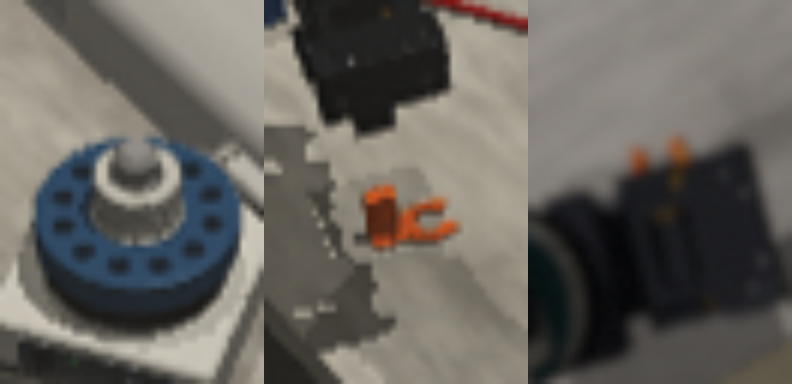

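>>> {"fn": "jog_arm", "kwargs": {
  "delta_pos": [
    [0, 0, 4.5],
    [0, 0, 0],
    [0, 0, 0],
    [0, 0, -2],
    [0, 0, -2]
  ],
  "turn": [0, 0, 0, 0, 0],
  "gripper": [4, 4, 4, 4, 4]
}}

```text
time_s: 16.25
eef_pos: [0.389, 0.3326, 0.1299]
tcp_rot: [-0.165, 1.52, 0.212]
contact_force: [1.4, -0.5, -0.8]
width: 0.453
```

>>> {"fn": "jog_arm", "kwargs": {
  "delta_pos": [
    [0, 0, -1.5],
    [0, 0, -1.5],
    [0, 0, -1.5],
    [0, 0, -1],
    [0, 0, 0]
  ],
  "turn": [0, 0, 0, 0, 0],
  "gripper": [4, 4, 4, 4, 4]
}}

```text
time_s: 16.75
eef_pos: [0.3877, 0.3312, 0.0699]
tcp_rot: [-0.166, 1.523, 0.211]
contact_force: [0.4, -0.3, -0.1]
width: 0.457
```

```bash
python3 st.py
```

```text
16.75 [0.3877 0.3312 0.0699] tool [ 0.0361  0.0331 -0.9988] carr [-0.0154 -0.0374  0.9992] [ 0.4 -0.3 -0.1] [0.06 0.02 0.02] 0.457
```

>>> {"fn": "jog_arm", "kwargs": {
  "delta_pos": [
    [0, -0.2, -1.5],
    [0, 0, -1.5],
    [0, 0, -1.2],
    [0, 0, -0.8],
    [0, 0, 0]
  ],
  "turn": [0, 0, 0, 0, 0],
  "gripper": [4, 4, 4, 4, 4]
}}

```text
time_s: 17.25
eef_pos: [0.3899, 0.3309, 0.0207]
tcp_rot: [-0.164, 1.518, 0.212]
contact_force: [-0.1, -0.2, -0.4]
width: 0.453
```

```bash
python3 st.py
python3 - <<'E'
from h import *
c=get("scene"); np.savez("scene5.npz",**c); u,v=proj(c,[.4,.33,.03])[0].astype(int)
cv2.imwrite("pics/c5.png",cv2.resize(c["img"][v-22:v+22,u-28:u+28],None,fx=10,fy=10)[:,:,::-1])
E
```

```text
17.25 [0.3899 0.3309 0.0207] tool [ 0.0402  0.0362 -0.9985] carr [-0.0195 -0.0406  0.999 ] [-0.1 -0.2 -0.4] [0.01 0.02 0.01] 0.453
```

View pics/c5.png

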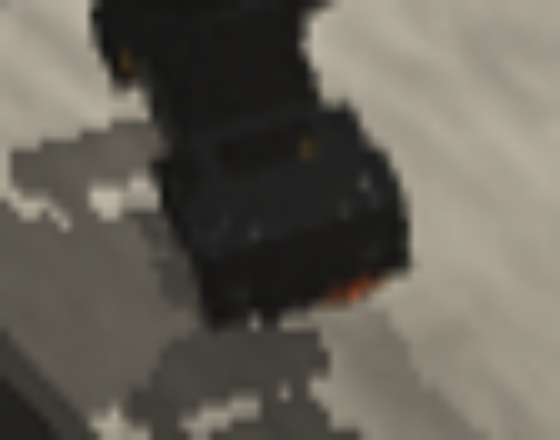

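>>> {"fn": "jog_arm", "kwargs": {
  "delta_pos": [
    [-0.3, -0.2, -0.6],
    [-0.1, -0.05, -0.6],
    [0, 0, 0]
  ],
  "turn": [0, 0, 0],
  "gripper": [4, 4, 4]
}}

```text
time_s: 17.6
eef_pos: [0.387, 0.3294, 0.0099]
tcp_rot: [-0.162, 1.515, 0.214]
contact_force: [-0.3, -0.1, 0.2]
width: 0.455
```

>>> {"fn": "jog_arm", "kwargs": {
  "delta_pos": [
    [0, 0, 0],
    [0, 0, 0],
    [0, 0, 0]
  ],
  "turn": [0, 0, 0],
  "gripper": [1.8, 1.8, 1.8],
  "newtons": 40
}}

```text
time_s: 17.9
eef_pos: [0.3873, 0.3296, 0.0103]
tcp_rot: [-0.162, 1.514, 0.214]
contact_force: [0.0, -0.6, 0.3]
width: 0.219
```

>>> {"fn": "jog_arm", "kwargs": {
  "delta_pos": [
    [0, 0, -0.2],
    [0, 0, 0],
    [0, 0, 0],
    [0, 0, 0]
  ],
  "turn": [0, 0, 0, 0],
  "gripper": [0.5, 0.5, 0.5, 0.5],
  "newtons": 50
}}

```text
time_s: 18.3
eef_pos: [0.3876, 0.3298, 0.0085]
tcp_rot: [-0.162, 1.513, 0.215]
contact_force: [0.3, 0.3, -0.2]
width: 0.109
```

>>> {"fn": "jog_arm", "kwargs": {
  "delta_pos": [
    [0, 0, 0],
    [0, 0, 0]
  ],
  "turn": [0, 0],
  "gripper": [0.5, 0.5]
}}

```text
time_s: 18.5
eef_pos: [0.3875, 0.3298, 0.0084]
tcp_rot: [-0.162, 1.514, 0.214]
contact_force: [-0.5, -0.1, -0.6]
width: 0.106
```

```bash
python3 st.py; python3 -c "
from h import *
print(ctrl.get_obs()['tcp_rot'])"
```

```text
18.5 [0.3875 0.3298 0.0084] tool [ 0.0443  0.0394 -0.9982] carr [-0.0236 -0.0437  0.9988] [-0.5 -0.1 -0.6] [ 0.05 -0.02  0.05] 0.106
[-0.16168749  1.51356407  0.21449025]
```

```bash
sed -i 's/^G=.*/G=np.array([-.1617,1.5136,.2145])/' h.py
```

>>> {"fn": "jog_arm", "kwargs": {
  "delta_pos": [
    [0, 0, 1],
    [0, 0, 3],
    [0, 0, 4],
    [0, 0, 4],
    [0, 0, 4]
  ],
  "turn": [0, 0, 0, 0, 0],
  "gripper": [0.5, 0.5, 0.5, 0.5, 0.5]
}}

```text
time_s: 19.0
eef_pos: [0.3814, 0.325, 0.1684]
tcp_rot: [-0.168, 1.528, 0.208]
contact_force: [0.4, 0.2, -0.9]
width: 0.11
```

>>> {"fn": "jog_arm", "kwargs": {
  "delta_pos": [
    [0, 0, 2],
    [1, -1.5, 1],
    [2, -2.7, 0],
    [2, -2.7, 0],
    [2, -2.7, 0]
  ],
  "turn": [0, 0, 0, 0, 0],
  "gripper": [0.5, 0.5, 0.5, 0.5, 0.5]
}}

```text
time_s: 19.5
eef_pos: [0.4557, 0.2325, 0.2149]
tcp_rot: [-0.165, 1.507, 0.223]
contact_force: [-0.8, 0.0, -0.3]
width: 0.106
```

>>> {"fn": "jog_arm", "kwargs": {
  "delta_pos": [
    [2, -2.7, 0],
    [2, -2.7, 0],
    [1.5, -2, 0],
    [0, 0, 0],
    [0, 0, 0]
  ],
  "turn": [0, 0, 0, 0, 0],
  "gripper": [0.5, 0.5, 0.5, 0.5, 0.5]
}}

```text
time_s: 20.0
eef_pos: [0.5143, 0.1521, 0.2197]
tcp_rot: [-0.161, 1.502, 0.219]
contact_force: [-0.7, -0.0, -0.5]
width: 0.108
```

```bash
python3 st.py
```

```text
20.0 [0.5143 0.1521 0.2197] tool [ 0.0553  0.0442 -0.9975] carr [-0.0112 -0.0047  0.9999] [-0.7 -0.  -0.5] [ 0.    0.09 -0.01] 0.108
```

>>> {"fn": "jog_arm", "kwargs": {
  "delta_pos": [
    [0, -0.1, -1.5],
    [0, 0, -1.5],
    [0, 0, -1.5],
    [0, 0, -1.5],
    [0, 0, 0]
  ],
  "turn": [0, 0, 0, 0, 0],
  "gripper": [0.5, 0.5, 0.5, 0.5, 0.5]
}}

```text
time_s: 20.5
eef_pos: [0.5097, 0.1551, 0.1551]
tcp_rot: [-0.164, 1.503, 0.225]
contact_force: [-0.4, 0.0, -0.5]
width: 0.106
```

```bash
python3 st.py
python3 - <<'E'
from h import *
S=[]
for n,k in(("scene",(-22,28)),("top",(-22,28))):
    c=get(n); np.savez(f"{n}6.npz",**c); u,v=proj(c,[.56,.16,.13])[0].astype(int)
    S.append(cv2.resize(c["img"][v-28:v+28,u-19:u+19],None,fx=10,fy=10,interpolation=cv2.INTER_CUBIC)); print(n,u-19,v-28)
cv2.imwrite("pics/c6.png",np.hstack(S)[:,:,::-1])
E
```

```text
20.5 [0.5097 0.1551 0.1551] tool [ 0.0532  0.0456 -0.9975] carr [-0.0093 -0.0059  0.9999] [-0.4  0.  -0.5] [ 0.03  0.04 -0.01] 0.106
scene 264 125
top 192 177
```

View pics/c6.png

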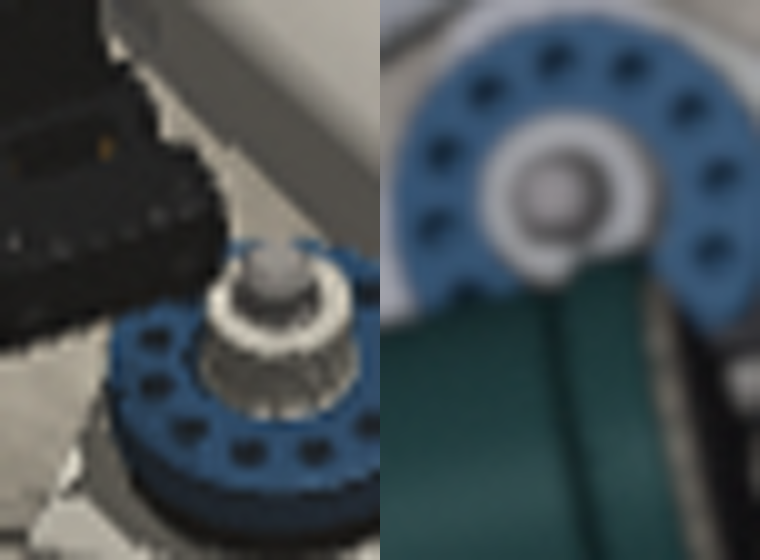

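>>> {"fn": "jog_arm", "kwargs": {
  "delta_pos": [
    [0.2, -0.4, -1],
    [0, -0.4, -1],
    [0, 0, -0.7],
    [0, 0, 0],
    [0, 0, 0]
  ],
  "turn": [0, 0, 0, 0, 0],
  "gripper": [0.5, 0.5, 0.5, 0.5, 0.5]
}}

```text
time_s: 21.1
eef_pos: [0.5147, 0.1476, 0.1302]
tcp_rot: [-0.164, 1.496, 0.226]
contact_force: [-0.7, -0.2, 0.7]
width: 0.106
```

```bash
cat > ins.py <<'E'
from h import *
o=ctrl.get_obs(); R=cv2.Rodrigues(o["tcp_rot"])[0]; e=o["eef_pos"]
a=np.arctan2(R[1,1],R[0,1])-np.pi/2; h=np.array([np.cos(a),np.sin(a)]); n=np.array([-h[1],h[0]])
g=e-.019*R[:,0]; eye=g+[.028*h[0],.028*h[1],-.0235]; c=R@cv2.Rodrigues(G)[0].T@np.array([[1,0,0],[0,1,0],[0,0,1]]).T
# eye from grip pose offset (level at grip): rotate with tool
Rg=cv2.Rodrigues(G)[0]; ag=np.arctan2(Rg[1,1],Rg[0,1])-np.pi/2
off=np.array([.028*np.cos(ag),.028*np.sin(ag),-.0235])-.019*Rg[:,0]
off[2]=.0025-.0084; eye=e+R@Rg.T@off
s=np.array([.586,.165]); d=s-eye[:2]
f=o["contact_force"]
print(round(o["time_s"],2),"tcp",e.round(4),"yaw",round(a,3),"eye",eye.round(4),"ahead mm",(d@h*1e3).round(1),"left mm",(d@n*1e3).round(1),"z err",((.1215-eye[2])*1e3).round(1),"ctilt",ctilt(o["tcp_rot"]),"F along",(f[:2]@h).round(1),"lat",(f[:2]@n).round(1),"z",f[2].round(1))
E
python3 ins.py
```

```text
21.1 tcp [0.5147 0.1476 0.1302] yaw 0.252 eye [0.5411 0.1538 0.1248] ahead mm 46.3 left mm -0.3 z err -3.3 ctilt [-0.0166 -0.0076  0.9998] F along -0.7 lat -0.0 z 0.7
```

>>> {"fn": "jog_arm", "kwargs": {
  "delta_pos": [
    [0.9, 0.23, -0.2],
    [0.9, 0.23, -0.1],
    [0.6, 0.15, 0],
    [0, 0, 0]
  ],
  "turn": [0, 0, 0, 0],
  "gripper": [0.5, 0.5, 0.5, 0.5]
}}

```text
time_s: 21.5
eef_pos: [0.5414, 0.1544, 0.1278]
tcp_rot: [-0.164, 1.495, 0.226]
contact_force: [-2.1, 0.6, 0.6]
width: 0.106
```

```bash
python3 ins.py
```

```text
21.5 tcp [0.5414 0.1544 0.1278] yaw 0.251 eye [0.5678 0.1607 0.1224] ahead mm 18.7 left mm -0.3 z err -0.9 ctilt [-0.0173 -0.0082  0.9998] F along -1.9 lat 1.1 z 0.6
```

>>> {"fn": "jog_arm", "kwargs": {
  "delta_pos": [
    [0.3, 0.08, -0.1],
    [0.3, 0.08, 0]
  ],
  "turn": [0, 0],
  "gripper": [0.5, 0.5]
}}

```text
time_s: 21.7
eef_pos: [0.5471, 0.1563, 0.1263]
tcp_rot: [-0.164, 1.497, 0.226]
contact_force: [-1.9, 0.7, -0.1]
width: 0.109
```

```bash
python3 ins.py
```

```text
21.7 tcp [0.5471 0.1563 0.1263] yaw 0.252 eye [0.5734 0.1626 0.1209] ahead mm 12.8 left mm -0.8 z err 0.6 ctilt [-0.0152 -0.0081  0.9999] F along -1.7 lat 1.1 z -0.1
```

>>> {"fn": "jog_arm", "kwargs": {
  "delta_pos": [
    [0.3, 0.08, 0.05],
    [0.3, 0.08, 0]
  ],
  "turn": [0, 0],
  "gripper": [0.5, 0.5]
}}

```text
time_s: 21.9
eef_pos: [0.5512, 0.1579, 0.126]
tcp_rot: [-0.164, 1.502, 0.226]
contact_force: [-6.8, -0.6, 5.2]
width: 0.109
```

```bash
python3 ins.py
```

```text
21.9 tcp [0.5512 0.1579 0.126 ] yaw 0.252 eye [0.5775 0.1641 0.1204] ahead mm 8.5 left mm -1.3 z err 1.1 ctilt [-0.01   -0.0073  0.9999] F along -6.7 lat 1.2 z 5.2
```

>>> {"fn": "jog_arm", "kwargs": {
  "delta_pos": [
    [0.3, 0.08, 0]
  ],
  "turn": [0],
  "gripper": [0.5]
}}

```text
time_s: 22.0
eef_pos: [0.5531, 0.1585, 0.1261]
tcp_rot: [-0.165, 1.505, 0.227]
contact_force: [-7.0, -0.9, 6.1]
width: 0.107
```

```bash
python3 ins.py
```

```text
22.0 tcp [0.5531 0.1585 0.1261] yaw 0.252 eye [0.5794 0.1647 0.1204] ahead mm 6.4 left mm -1.4 z err 1.1 ctilt [-0.0072 -0.0066  1.    ] F along -7.0 lat 0.9 z 6.1
```

>>> {"fn": "jog_arm", "kwargs": {
  "delta_pos": [
    [0, 0, 0.15],
    [0.1, -0.03, 0.1]
  ],
  "turn": [0, 0],
  "gripper": [0.5, 0.5]
}}

```text
time_s: 22.2
eef_pos: [0.5507, 0.1576, 0.1271]
tcp_rot: [-0.166, 1.514, 0.226]
contact_force: [-5.0, -0.7, 0.8]
width: 0.11
```

```bash
python3 ins.py
```

```text
22.2 tcp [0.5507 0.1576 0.1271] yaw 0.252 eye [0.577  0.1638 0.1212] ahead mm 9.0 left mm -1.1 z err 0.3 ctilt [ 0.0011 -0.0048  1.    ] F along -5.0 lat 0.5 z 0.8
```

>>> {"fn": "jog_arm", "kwargs": {
  "delta_pos": [
    [0.4, 0.08, 0.03],
    [0.4, 0.08, 0.03]
  ],
  "turn": [0, 0],
  "gripper": [0.5, 0.5]
}}

```text
time_s: 22.4
eef_pos: [0.5547, 0.1583, 0.1265]
tcp_rot: [-0.167, 1.523, 0.226]
contact_force: [-9.2, -2.3, 6.7]
width: 0.108
```

```bash
python3 ins.py
```

```text
22.4 tcp [0.5547 0.1583 0.1265] yaw 0.252 eye [0.5809 0.1646 0.1203] ahead mm 5.1 left mm -0.9 z err 1.2 ctilt [ 0.0104 -0.0027  0.9999] F along -9.5 lat 0.0 z 6.7
```

>>> {"fn": "jog_arm", "kwargs": {
  "delta_pos": [
    [0.4, 0.08, 0.03]
  ],
  "turn": [0],
  "gripper": [0.5]
}}

```text
time_s: 22.5
eef_pos: [0.5565, 0.1587, 0.1267]
tcp_rot: [-0.167, 1.528, 0.226]
contact_force: [-11.0, -1.9, 7.4]
width: 0.107
```

```bash
python3 ins.py
```

```text
22.5 tcp [0.5565 0.1587 0.1267] yaw 0.253 eye [0.5827 0.165  0.1204] ahead mm 3.2 left mm -0.8 z err 1.1 ctilt [ 0.0156 -0.0016  0.9999] F along -11.1 lat 0.9 z 7.4
```

>>> {"fn": "jog_arm", "kwargs": {
  "delta_pos": [
    [0.25, 0.05, 0.15]
  ],
  "turn": [0],
  "gripper": [0.5]
}}

```text
time_s: 22.6
eef_pos: [0.5563, 0.1587, 0.1274]
tcp_rot: [-0.168, 1.535, 0.226]
contact_force: [-8.9, -1.4, 0.3]
width: 0.105
```

```bash
python3 ins.py
```

```text
22.6 tcp [0.5563 0.1587 0.1274] yaw 0.253 eye [0.5824 0.165  0.1209] ahead mm 3.5 left mm -0.9 z err 0.6 ctilt [ 2.220e-02 -1.000e-04  9.998e-01] F along -9.0 lat 0.8 z 0.3
```

>>> {"fn": "jog_arm", "kwargs": {
  "delta_pos": [
    [0.4, 0.08, 0.1]
  ],
  "turn": [0],
  "gripper": [0.5]
}}

```text
time_s: 22.7
eef_pos: [0.5569, 0.1589, 0.1273]
tcp_rot: [-0.169, 1.543, 0.226]
contact_force: [-9.7, -1.0, 3.9]
width: 0.113
```

```bash
python3 ins.py
```

```text
22.7 tcp [0.5569 0.1589 0.1273] yaw 0.253 eye [0.583  0.1652 0.1206] ahead mm 2.8 left mm -0.9 z err 0.9 ctilt [0.0298 0.0015 0.9996] F along -9.6 lat 1.4 z 3.9
```

>>> {"fn": "jog_arm", "kwargs": {
  "delta_pos": [
    [0.75, 0.17, 0.2]
  ],
  "turn": [0],
  "gripper": [0.5]
}}

```text
time_s: 22.8
eef_pos: [0.5604, 0.1598, 0.1278]
tcp_rot: [-0.17, 1.552, 0.226]
contact_force: [-10.6, -1.8, 0.4]
width: 0.108
```

```bash
python3 ins.py
```

```text
22.8 tcp [0.5604 0.1598 0.1278] yaw 0.253 eye [0.5864 0.1661 0.1209] ahead mm -0.7 left mm -0.9 z err 0.6 ctilt [0.0389 0.0036 0.9992] F along -10.7 lat 0.9 z 0.4
```

>>> {"fn": "jog_arm", "kwargs": {
  "delta_pos": [
    [0.75, 0.17, 0.2]
  ],
  "turn": [0],
  "gripper": [0.5]
}}

```text
time_s: 22.9
eef_pos: [0.5652, 0.161, 0.1285]
tcp_rot: [-0.171, 1.559, 0.226]
contact_force: [-7.0, -0.2, 0.5]
width: 0.111
```

```bash
python3 ins.py
```

```text
22.9 tcp [0.5652 0.161  0.1285] yaw 0.253 eye [0.5912 0.1673 0.1214] ahead mm -5.6 left mm -0.9 z err 0.1 ctilt [0.0453 0.005  0.999 ] F along -6.8 lat 1.6 z 0.5
```

>>> {"fn": "jog_arm", "kwargs": {
  "delta_pos": [
    [-0.2, -0.05, 0.02],
    [-0.15, -0.04, 0]
  ],
  "turn": [0, 0],
  "gripper": [0.5, 0.5]
}}

```text
time_s: 23.1
eef_pos: [0.561, 0.1601, 0.1281]
tcp_rot: [-0.171, 1.561, 0.226]
contact_force: [-1.8, 0.5, -0.6]
width: 0.108
```

```bash
python3 ins.py
```

```text
23.1 tcp [0.561  0.1601 0.1281] yaw 0.253 eye [0.587  0.1663 0.1209] ahead mm -1.3 left mm -1.0 z err 0.6 ctilt [0.0473 0.0053 0.9989] F along -1.6 lat 0.9 z -0.6
```

>>> {"fn": "jog_arm", "kwargs": {
  "delta_pos": [
    [-0.1, 0, 0],
    [0, 0, 0],
    [0, 0, 0],
    [0, 0, 0],
    [0, 0, 0]
  ],
  "turn": [0, 0, 0, 0, 0],
  "gripper": [3.5, 3.5, 3.5, 3.5, 3.5]
}}

```text
time_s: 23.6
eef_pos: [0.564, 0.1602, 0.1307]
tcp_rot: [-0.171, 1.55, 0.225]
contact_force: [0.4, -0.1, 0.0]
width: 0.397
```

```bash
python3 ins.py; python3 st.py
```

```text
23.6 tcp [0.564  0.1602 0.1307] yaw 0.253 eye [0.59   0.1665 0.1238] ahead mm -4.3 left mm -0.4 z err -2.3 ctilt [0.0366 0.004  0.9993] F along 0.3 lat -0.2 z 0.0
23.6 [0.564  0.1602 0.1307] tool [ 0.0072  0.0359 -0.9993] carr [0.0366 0.004  0.9993] [ 0.4 -0.1  0. ] [ 0.04  0.02 -0.  ] 0.397
```

Released with no force left on the tool. I'll rise straight up, clear the view and look.

>>> {"fn": "jog_arm", "kwargs": {
  "delta_pos": [
    [0, 0, 0.8],
    [0, 0, 1],
    [0, 0, 1.5],
    [0, 0, 2],
    [0, 0, 2]
  ],
  "turn": [0, 0, 0, 0, 0],
  "gripper": [3.5, 3.5, 3.5, 3.5, 3.5]
}}

```text
time_s: 24.1
eef_pos: [0.5624, 0.1598, 0.2066]
tcp_rot: [-0.171, 1.554, 0.225]
contact_force: [-0.3, -0.3, 0.9]
width: 0.394
```

>>> {"fn": "jog_arm", "kwargs": {
  "delta_pos": [
    [-2, 0, 2],
    [-3, 3, 1],
    [-3, 4, 0],
    [-3, 4, 0],
    [-2, 4, 0]
  ],
  "turn": [0, 0, 0, 0, 0],
  "gripper": [3.5, 3.5, 3.5, 3.5, 3.5]
}}

```text
time_s: 24.6
eef_pos: [0.436, 0.3106, 0.2521]
tcp_rot: [-0.16, 1.534, 0.219]
contact_force: [0.3, 0.2, -0.4]
width: 0.397
```

>>> {"fn": "jog_arm", "kwargs": {
  "delta_pos": [
    [-1, 4, 0],
    [0, 3, 0],
    [0, 0, 0],
    [0, 0, 0]
  ],
  "turn": [0, 0, 0, 0],
  "gripper": [3.5, 3.5, 3.5, 3.5]
}}

```text
time_s: 25.0
eef_pos: [0.4224, 0.3884, 0.2602]
tcp_rot: [-0.161, 1.526, 0.229]
contact_force: [0.3, -0.1, 0.1]
width: 0.397
```

```bash
python3 st.py
python3 - <<'E'
from h import *
S=[]
for n in("scene","top"):
    c=get(n); np.savez(f"{n}7.npz",**c); u,v=proj(c,[.58,.165,.12])[0].astype(int)
    S.append(cv2.resize(c["img"][v-24:v+24,u-19:u+19],None,fx=10,fy=12,interpolation=cv2.INTER_CUBIC)); print(n,u-19,v-24)
    p0=dict(np.load(n+"0.npz"))["img"].astype(int); d=abs(c["img"].astype(int)-p0).max(2)
    for q in((313,211),(332,186),(350,330)) if n=="scene" else ((271,184),(240,158),(400,172),(411,236)): print(n,q,d[q[1]-8:q[1]+9,q[0]-8:q[0]+9].mean().round(1))
cv2.imwrite("pics/c7.png",np.hstack(S)[:,:,::-1])
E
```

```text
25.0 [0.4224 0.3884 0.2602] tool [ 0.0296  0.0479 -0.9984] carr [ 0.0143 -0.0082  0.9999] [ 0.3 -0.1  0.1] [ 0.01  0.01 -0.05] 0.397
scene 270 129
scene (313, 211) 1.2
scene (332, 186) 1.3
scene (350, 330) 1.0
top 191 174
top (271, 184) 3.8
top (240, 158) 3.5
top (400, 172) 4.0
top (411, 236) 4.0
```

View pics/c7.png

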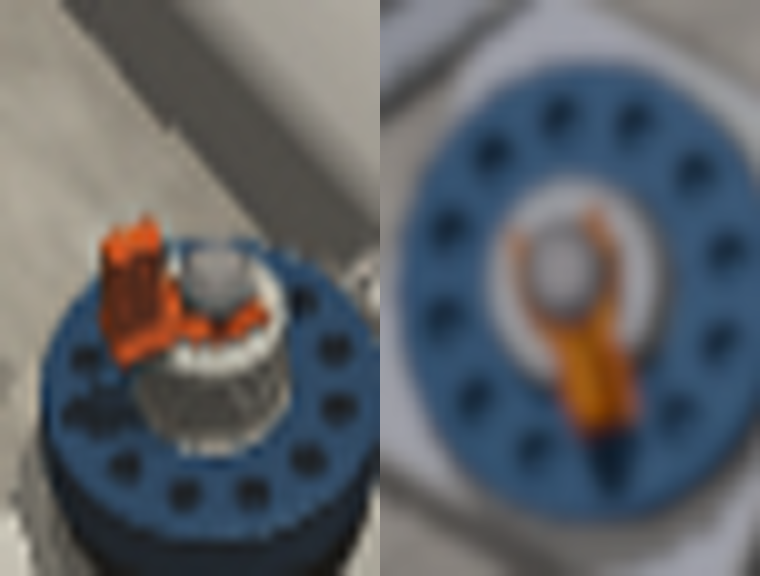

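Run:
```python
from h import *
h=np.array([np.cos(.253),np.sin(.253),0]); n=np.array([-h[1],h[0],0]); ax=np.array([.586,.165,0]); Z=np.array([0,0,1])
for nm in("scene","top"):
    c=dict(np.load(nm+"7.npz")); hsv=cv2.cvtColor(c["img"],cv2.COLOR_RGB2HSV).astype(int); H,S,V=hsv[...,0],hsv[...,1],hsv[...,2]
    u,v=proj(c,ax+Z*.12-.02*h)[0].astype(int); m=np.zeros_like(H,np.uint8); m[v-18:v+18,u-18:u+18]=1
    m*=((H<18)&(S>120)&(V>50)).astype(np.uint8); b=cv2.boundingRect(cv2.findNonZero(m))
    print(nm,"orange box",b[0],b[0]+b[2],b[1],b[1]+b[3])
    tab=[ax-h*(.028+a)+n*w+Z*z for a in(-.009,.009) for w in(-.005,.005) for z in(.119,.156)]
    tips=[ax+h*.013+n*w+Z*.1215 for w in(-.009,.009)]
    P=proj(c,tab); print("pred tab",P.min(0).round(1),P.max(0).round(1),"tips",proj(c,tips).round(1).tolist(),"head",proj(c,ax+Z*.135).round(1),"1mm h:",(proj(c,ax+Z*.15+h*.001)-proj(c,ax+Z*.15)).round(2))
c=dict(np.load("top7.npz"));print(onz(c,208.6,193,.1215)-onz(c,209.3,196.7,.135))
```

```text
scene orange box 280 297 147 160
pred tab [279.5 146.1] [286.3 158.3] tips [[296.4, 154.2], [294.2, 150.3]] head [[291.4 150.3]] 1mm h: [[ 0.3  -0.09]]
top orange box 208 216 199 210
pred tab [208.6 201.4] [216.  209.6] tips [[212.6, 190.6], [206.2, 192.3]] head [[209.8 195.6]] 1mm h: [[-0.1  -0.36]]
[ 0.0113079   0.00401985 -0.0135    ]
```

```bash
python3 -c "
from h import *
print(ctrl.close_job())"
```

```text
the job is handed in; nothing more can be done
None
```

The carrier is down on the drive plate, the clip has snapped into the groove above the hub, and I handed the job in at about 25 s. No verdict was reported.

- **Carrier:** I gripped it by the hub and lowered it over the spindle. It met the plate at a height of 0.0677 m, against 0.068 m expected.
- **Clip:** I pushed it in along +x at a yaw of about 0.25 rad. The push peaked at about 11 N, which is roughly 10 mm of drive shift. It then dropped to 7 N as the clip snapped, and clip and drive moved together when I backed off.
- **Last checks:** After release the tool felt no force. In both views the clip sits where a fully seated one should, within about 1–2 mm, with the jaw tips about 12 mm past the axis (13 mm nominal). The picture patches over the bottles and tube, and most of the pipette, had not changed.
- **Not perfect:** The clip's nose touched the hub top during the push, at up to 7 N, so I raised it. The tool had tilted the clip about 0.05 rad nose-down just before release. It now appears to droop slightly at the tab; by geometry the gap limits this to about 0.06 rad, but I did not measure it. I also did not measure the jaw spread directly; I judged it from the snap and the pictures.

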